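# Send the asparagus pan down the pass chute

### The job

Push the pan of peeled asparagus along the shelf of the pass chute and under the hanging blue flap, until it runs down the white slide and comes to rest against the end stop; then draw back so that the flap falls shut behind it. Only push the pan along: do not pick it up or tip it over. Leave the peeler, the scissors and the bowl where they lie.

Things in the scene. Friction and masses are not known exactly. Their poses are not given: they have to be found in the camera images.
- chute: steel pass chute fixed on the bench, placed and turned anew each time. Origin: on the bench under the middle of the flap's portal; x = the way through (shelf to slide), y left, z up. Level steel shelf, top 100 mm above the bench, from x = -235 mm to the portal at x = 0, between side rails 219 mm apart that rise 30 mm over it
- portal (a point): middle of the lower edge of the portal's header sheet (3 mm thick, x = -3 to 0, from 87 to 105 mm above the shelf). Posts: 30 mm square, x = -27 to 3, 112 to 143 mm out either side, 205 mm high. Clear way 219 mm wide, 87 mm high: with the fingers slanted forward some 25 to 45 degrees their tips can follow the pan 15 mm under the header
- crest (a point): middle of the crest, at shelf height, 57 mm beyond the portal: here the level floor ends and the slippery white slide begins, 25 degrees down to an end stop 215 mm farther on. The pan slides away by itself once its middle is past the crest (its rear rim then 1 to 5 mm past the portal's plane). At the stop its origin is about 207 mm beyond the portal, 30 mm above the bench
- pan: open steel pan of green asparagus on the shelf, load below the rim. 176 mm wide (across the chute), 108 long, 65 high, 0.4 to 0.85 kg; starts 18 to 70 mm short of the flap, up to 8 mm off the middle, turned up to 0.18 rad. Outside faces 6 mm in from the rim's edge. Origin: centre of its underside; x along its 108 mm side, through the chute; z up. 2 to 7 N slide it
- flap (a joint): the blue flap, a plastic sheet 213 mm wide and 82 mm from hinge to lower edge, about 90 g, hung from a hinge 92 mm above the shelf, 6 mm behind the portal's plane. 0 = hanging shut; grows as its lower edge swings in, away from the shelf (rad), to 1.5; it cannot swing out towards the shelf. It falls shut by its own weight in under a second when nothing holds it
- flap_edge (a point): middle of the flap's lower edge, 10 mm above the shelf when it hangs shut
- peeler: white plastic Y-shaped peeler lying on the bench beside the chute, 135 mm long, 68 mm wide, 16 mm high. Origin: under its middle; x along it
- scissors: kitchen scissors with yellow handles lying on the bench beside the chute, 190 mm long, 82 mm wide, 11 mm high. Origin: under their middle; x along them
- bowl: small steel bowl on the bench beside the chute, 100 mm across, 45 mm high. Origin: centre of its underside
Things that resemble listed ones, but are neither listed nor needed, are in the scene too. What is shaped like the pan but orange or purple is not meant.

How it is judged:
By the outcome, as a careful person would: the job done as asked, in the order asked, and still so for the second after the job is handed in, with the robot touching nothing.
It also fails if it takes over 38 s, if anything falls off the work surface, if the arm or the gripper's body presses on something with over 40 N, if the wrist force passes 120 N, or if a joint passes its speed limit or range.

### The arm

A 6-joint arm with a two-finger parallel gripper is mounted at the origin on the work surface. World frame = base frame: x ahead of the robot, y to its left, z up, the work surface at z = 0. Lengths are in mm, angles in rad, forces in N, time in s.
With the tool pointing down it reaches from about 425 to 925 mm from the base axis. Payload 12.5 kg.
Tool frame: the origin (TCP) lies between the finger pads; the fingertips stand 17 mm ahead of it and the grasp point (between the pads) lies 2 mm behind it; y points along the fingers, z is the direction in which the jaws open and shut, and the axes are right-handed (so a half turn about y gives the same grasp; the last joint's range is limited). The gripper opens to 85 mm and grips with 20 to 120 N. Pads are 22 mm wide; open, the fingers measure 114 mm over their backs; the gripper's body (76 mm by 85 mm) begins 54 mm behind the grasp point. The pads swing forward as they close: fully open they stand 13 mm farther back than shut.
Start: joints at [1.214, 0.491, 1.559, -0, 1.092, -0.106], TCP at [155.093, 605.466, 248.327] pointing down, gripper open.
Joint ranges: [-3.1, 3.1], [-0.84, 2.19], [0.05, 2.79], [-1.13, 4.28], [0.06, 2.93], [-2.69, 2.69]. Speed limits (rad/s): [2.22, 2.22, 2.79, 3.14, 3.14, 3.14].

### API

Orientations are given as a 3x3 rotation matrix whose columns are the frame's x, y, z axes.
In Python, from bench import telemetry, imaging, workorder gives the robot as it stands. The module is installed in compiled form; this text tells all that it offers.
- The arm moves only by the tool jog_arm, never from a script. Its argument "motion" is a list of rows, each a list of 3 entries, a list of its own where there are three numbers: the gripper command: -1 is fully open, 1 is shut, values between are in proportion, then the shift along the tool's x, y, z in m, then the turn about the tool's y in rad. A call has 1 to 5 rows; each row is the pose to reach, as a shift and turn from the pose commanded when the call began, along the tool's axes at that moment; what a row does not reach only later rows make up. A row lasts 1/8 s, in which the tool goes at most 62.5 mm and 10.7 degrees, less where a joint would pass 70% of its speed; a pose out of reach is approached as far as the arm can. A call with a gripper value outside its range is refused whole. The fingers move at their own pace and stop on an object; "squeeze" is the grip in N (left out, the last holds). Time passes only in rows, so rows that repeat a pose let the fingers close. It gives the time, the measured TCP pose, the force and the opening at its end, in the units of the state.
- telemetry.get_obs(): the state, without advancing time (a new reading comes with each control period).
- imaging.read_camera(name): name is "side" or "top"; returns (picture, depth): 420x560x3 uint8, blue, green, red; 420x560 float32, mm along the optical axis (not along the pixel's ray), 0 where there is no reading.
- imaging.camera_info(name): a dict with "K" (3x3 intrinsics, pixels), "D" ([k1, k2, p1, p2, k3] as OpenCV has them; the pictures are not rectified), "extrinsics" (4x4, takes a point from world to camera coordinates). Camera axes: x right, y down, z forward; pixel columns grow to the right and rows downward; lengths in mm; the calibration is good to about 2 mm. A picture is of the moment at which its call begins. camera_info takes no time and is no camera call.
- workorder.job_done(): hands the job in, once; it reports no verdict.
The state is a dict: "clock": time; "joint_positions": joint angles; "joint_velocities": joint speeds; "tau": joint torques, N m; "tool_pos": TCP position; "ee_rot": TCP orientation; "wrist_force": force on the tool from outside, world axes, zero at the start; "ft_torque": the same for the moment, N m; "grip_width": finger opening in mm.
Only numpy, scipy, OpenCV 4.12 (cv2) and the standard library are available. Lean on these libraries where they do the work, as an engineer would, in place of code of your own. Each camera call takes 0.05 s, during which the arm holds its last target.

## Working session

There is one attempt and no reset: what is moved stays moved. The work goes in short steps, Python scripts to look and compute and a tool call to move; the robot and the scene stay as the last step left them, time stands still between calls to the robot, and variables do not carry over. Pictures are saved under pics/ and viewed, and the job is handed in when it is done.

Besides the shell and the picture viewer there is one more tool, called after ">>>" as a command line: name --argument value ..., lists and objects as JSON in quotes. jog_arm: Moves the arm, as the interface text tells. Its arguments: {"type":"object","properties":{"motion":{"type":"array"},"squeeze":{"type":"number"}},"required":["motion"]}

```bash
mkdir -p pics
python3 - <<'E'
from bench import telemetry, imaging
import cv2, numpy as np
o=telemetry.get_obs()
for k,v in o.items(): print(k,np.round(v,4).tolist())
for n in ("side","top"):
    p,d=imaging.read_camera(n); np.savez(f"{n}0.npz",p=p,d=d); cv2.imwrite(f"pics/{n}0.png",p)
    i=imaging.camera_info(n); print(n,{k:np.round(v,4).tolist() for k,v in i.items()})
E
```

```text
clock 0.0
joint_positions [1.2144, 0.4916, 1.5595, 0.0, 1.0917, -0.1056]
joint_velocities [0.0005, 0.001, -0.0001, -0.0009, -0.0001, -0.0013]
tau [-0.0007, -61.8422, -26.16, -0.0001, 0.004, -0.0]
tool_pos [154.9958, 605.245, 247.7079]
ee_rot [[0.9687, -0.0004, 0.2482], [-0.2482, -0.0011, 0.9687], [-0.0001, -1.0, -0.0012]]
wrist_force [-0.3282, 0.8803, -0.2836]
ft_torque [0.0071, 0.0023, -0.0505]
grip_width 84.9467
side {'K': [[518.158, 0.0, 276.8576], [0.0, 518.158, 215.6165], [0.0, 0.0, 1.0]], 'D': [-0.1982, 0.0, 0.0, 0.0, 0.0], 'extrinsics': [[0.7981, -0.6024, 0.0151, -380.1719], [-0.3932, -0.5396, -0.7445, 292.3965], [0.4566, 0.5882, -0.6675, 1262.0753], [0.0, 0.0, 0.0, 1.0]]}
top {'K': [[527.0613, 0.0, 288.4942], [0.0, 527.0613, 210.914], [0.0, 0.0, 1.0]], 'D': [-0.1797, 0.0, 0.0, 0.0, 0.0], 'extrinsics': [[0.0229, -0.9997, -0.0008, -12.8678], [-0.9943, -0.0227, -0.1046, 490.0903], [0.1046, 0.0032, -0.9945, 1467.8559], [0.0, 0.0, 0.0, 1.0]]}
```

View pics/side0.png

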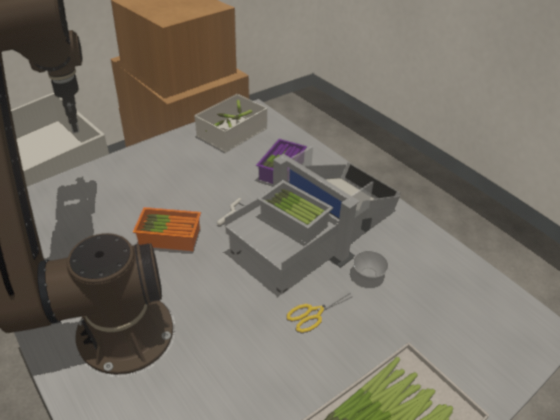

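View pics/top0.png

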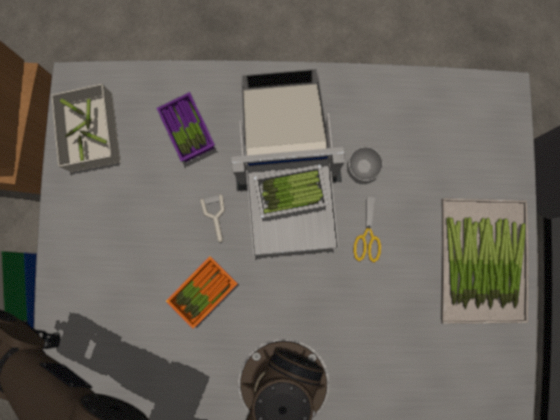

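```bash
cat > h.py <<'E'
import numpy as np, cv2
from bench import imaging
def ray(n,px):
    i=imaging.camera_info(n);K=np.array(i["K"]);D=np.array(i["D"]);T=np.array(i["extrinsics"])
    u=cv2.undistortPoints(np.array(px,float).reshape(-1,1,2),K,D)[:,0]
    R=T[:3,:3];c=-R.T@T[:3,3]
    return c,np.c_[u,np.ones(len(u))]@R
def onz(n,px,z):
    c,d=ray(n,px); return c+d*((z-c[2])/d[:,2])[:,None]
def proj(n,P):
    i=imaging.camera_info(n);T=np.array(i["extrinsics"])
    return cv2.projectPoints(np.array(P,float).reshape(-1,3),cv2.Rodrigues(T[:3,:3])[0],T[:3,3],np.array(i["K"]),np.array(i["D"]))[0][:,0]
def pts(n,p,d):
    v,u=np.mgrid[:420,:560]; c,r=ray(n,np.c_[u.ravel(),v.ravel()])
    return (c+r*d.reshape(-1,1)).reshape(420,560,3)
E
python3 - <<'E'
import numpy as np,cv2
from h import *
z=np.load("top0.npz");p=z["p"];d=z["d"]
c=p[55:270,225:355];cv2.imwrite("pics/crop.png",cv2.resize(c,None,fx=2.75*1.0,fy=2.75,interpolation=cv2.INTER_CUBIC))
z2=np.load("side0.npz");c=z2["p"][130:290,210:410];cv2.imwrite("pics/crops.png",cv2.resize(c,None,fx=3.7,fy=3.7,interpolation=cv2.INTER_CUBIC))
P=pts("top",p,d);
Z=P[:,:,2]
for v in range(65,265,6): print(v,[int(x) for x in Z[v,228:352:5]])
E
```

```text
65 [1, 4, -4, 2, 5, -3, 9, -7, 2, 0, -3, -3, 6, 4, 0, 0, 3, 7, 0, -2, -6, -7, -1, 0, 2]
71 [-3, 3, 6, 1, -2, -3, -2, -3, 4, 3, 65, 64, 67, 59, 71, 57, 57, 50, 52, 0, 3, 0, 1, 5, -2]
77 [3, 0, 8, 52, 63, 53, 57, 57, 51, 48, 36, 46, 44, 47, 43, 38, 40, 33, 64, 1, 1, 6, -4, -2, -4]
83 [0, 1, 2, 2, 40, 36, 37, 31, 32, 29, 28, 24, 18, 25, 19, 15, 14, 15, 48, -3, 0, 0, 8, -1, 3]
89 [-7, 0, -4, 36, 11, 9, 0, 5, 12, 8, 9, 7, 10, 16, 17, 15, 11, 19, 26, -3, -5, 0, -4, -3, -3]
95 [3, 0, 0, 12, 15, 17, 21, 20, 21, 26, 14, 20, 24, 19, 20, 28, 23, 30, 33, -1, 3, -1, -2, -1, 1]
101 [-1, -2, -5, 43, 29, 28, 29, 34, 35, 29, 27, 28, 28, 30, 35, 31, 38, 36, 38, -2, 2, -2, 1, 3, -1]
107 [-2, -1, 1, 68, 38, 47, 41, 38, 35, 39, 50, 39, 47, 40, 52, 48, 45, 47, 48, 112, -1, 0, 3, 0, -1]
113 [1, 2, 3, 83, 45, 49, 45, 48, 45, 52, 52, 54, 55, 49, 56, 58, 57, 57, 56, 108, 203, 4, 0, 1, -3]
119 [-1, 0, -2, 112, 56, 56, 58, 58, 66, 60, 60, 58, 1511, 65, 66, 65, 63, 65, 67, 90, 202, -3, -1, 2, -3]
125 [1, -1, 1, 136, 68, 69, 66, 62, 72, 69, 67, 69, 73, 70, 75, 73, 73, 78, 75, 75, 188, 2, 4, -1, 1]
131 [-6, 3, -2,
[... 1832 characters left out ...]
, 102, 1511, 98, 101, 99, 102, 99, 99, 103, 100, 99, 91, 96, 98, 95, 99, 103, -2, -6, 1]
233 [0, -5, 1, 0, -7, 99, 99, 98, 103, 101, 95, 96, 99, 95, 99, 103, 105, 101, 99, 101, 99, 97, 2, -1, -2]
239 [4, 0, -7, 0, 2, 110, 100, 102, 104, 102, 100, 101, 104, 98, 106, 97, 1511, 97, 99, 100, 105, 105, -5, 3, -5]
245 [-3, 0, 0, -2, -2, 127, 98, 103, 98, 95, 100, 94, 102, 100, 96, 94, 100, 98, 99, 93, 99, 99, 127, 2, 1]
251 [-2, -3, 3, -5, 4, 133, 94, 99, 97, 99, 101, 101, 86, 0, 2, 1, -2, -1, 1, 2, -5, -5, 0, -1, -5]
257 [-2, 1, 0, 2, 0, -1, 2, 0, -3, -3, 2, -7, -1, -4, -5, -4, 0, 0, -1, -2, 0, -3, 1, 2, -4]
263 [-3, -2, 0, 2, 4, 3, 0, 4, -3, 2, -2, 0, 2, -3, -1, 3, 0, -4, -2, -7, -2, 5, 3, 0, 0]
```

View pics/crop.png

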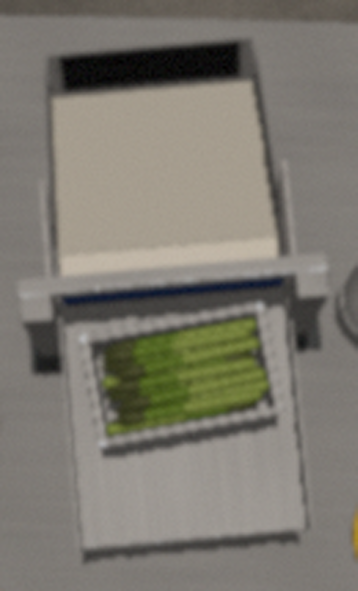

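View pics/crops.png

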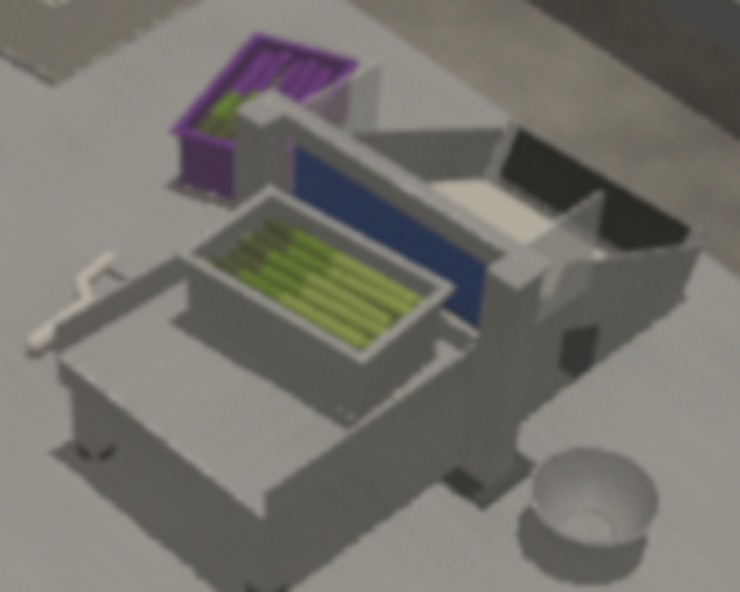

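Run:
```python
import numpy as np,cv2
from h import *
z=np.load("top0.npz");p=z["p"];d=z["d"];P=pts("top",p,d)
m=(P[:,:,2]>190)&(P[:,:,2]<215);m[:145]=0;m[180:]=0;m[:,:225]=0;m[:,350:]=0
# use z=205 plane cast for xy (less noisy)
vv,uu=np.nonzero(m);Q=onz("top",np.c_[uu,vv],205)[:,:2]
r=cv2.minAreaRect(Q.astype(np.float32));print("post rect",r);print(cv2.boxPoints(r))
v=Q-Q.mean(0);w=np.linalg.svd(v,full_matrices=False)[2][0];print("hdr dir",w)
# shelf
s=(abs(P[:,:,2]-100)<8);s[:216]=0;s[265:]=0;s[:,:240]=0;s[:,345:]=0
s=cv2.morphologyEx(s.astype(np.uint8),cv2.MORPH_OPEN,np.ones((3,3)))
vv,uu=np.nonzero(s);S=onz("top",np.c_[uu,vv],100)[:,:2]
r=cv2.minAreaRect(S.astype(np.float32));print("shelf",r,cv2.boxPoints(r))
# pan: green+rim
for nm,box in(("all",None),):
    t=(P[:,:,2]>135)&(P[:,:,2]<180);t[:165]=0;t[225:]=0;t[:,:250]=0;t[:,335:]=0
    t=cv2.morphologyEx(t.astype(np.uint8),cv2.MORPH_CLOSE,np.ones((5,5)));t=cv2.morphologyEx(t,cv2.MORPH_OPEN,np.ones((3,3)))
    vv,uu=np.nonzero(t);S=onz("top",np.c_[uu,vv],165)[:,:2]
    r=cv2.minAreaRect(S.astype(np.float32));print("pan",r,cv2.boxPoints(r))
# hand-picked pan rim corners from crop
c=np.array([[81,336],[265,304],[278,418],[102,448]])/2.75+[225,55]
print("hand",onz("top",c,165)); print(onz("top",c,165).mean(0))
c=np.array([[85,553],[300,540]])/2.75+[225,55];print("front edge",onz("top",c,100))
```

```text
post rect ((614.1322021484375, 4.2989654541015625), (71.01673126220703, 285.6708679199219), 6.377513408660889)
[[ 562.97754  142.30624]
 [ 594.7096  -141.59677]
 [ 665.28687 -133.70831]
 [ 633.5548   150.1947 ]]
hdr dir [ 0.10760965 -0.99419322]
shelf ((419.49432373046875, -17.94330596923828), (99.43708038330078, 225.47779846191406), 1.4003870487213135) [[ 367.0354    93.54685]
 [ 372.54584 -131.8636 ]
 [ 471.95325 -129.43347]
 [ 466.4428    95.97699]]
pan ((533.0077514648438, -23.29424285888672), (108.26561737060547, 210.546630859375), 11.966875076293945) [[ 458.2234    68.467  ]
 [ 501.8794  -137.50395]
 [ 607.7921  -115.05549]
 [ 564.1361    90.91547]]
hand [[561.40631704  88.00036257 165.        ]
 [595.9792663  -84.74868023 165.        ]
 [487.9323456  -98.58023109 165.        ]
 [456.02261356  65.18505314 165.        ]]
[525.33513562  -7.5358739  165.        ]
front edge [[ 359.04670806   82.39562533  100.        ]
 [ 376.3852715  -126.42331671  100.        ]]
```

Run:
```python
import numpy as np,cv2
p=np.load("top0.npz")["p"]
c=cv2.resize(p[140:220,225:355],None,fx=6,fy=6,interpolation=cv2.INTER_CUBIC);cv2.imwrite("pics/c2.png",np.clip(c*1.3,0,255).astype(np.uint8))
c=cv2.resize(p[195:270,225:355],None,fx=6,fy=6,interpolation=cv2.INTER_CUBIC);cv2.imwrite("pics/c3.png",np.clip(c*1.3,0,255).astype(np.uint8))
```

```text
(no output)
```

View pics/c2.png

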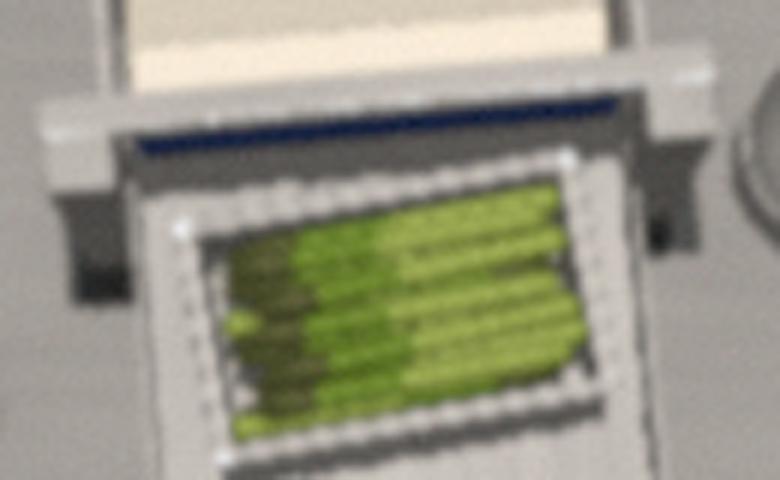

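View pics/c3.png

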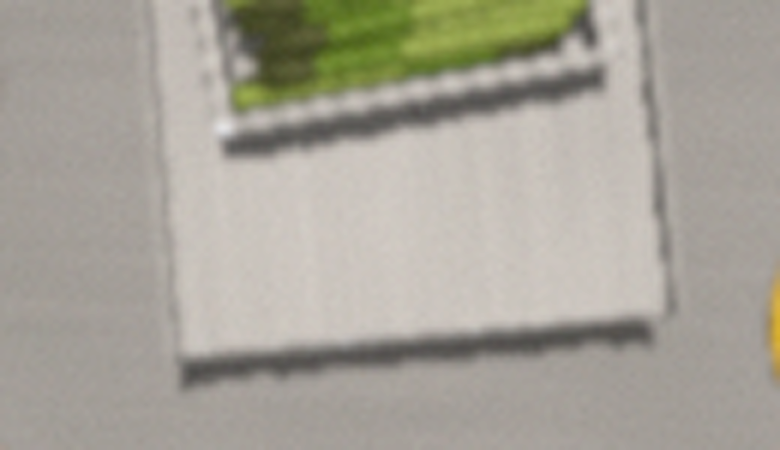

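```bash
cat > pose.py <<'E'
import numpy as np
from h import *
def px(a,v0): return (np.array(a,float)+.5)/6-.5+[225,v0]
far=onz("top",px([[42,104],[712,48]],140),205)
near=onz("top",px([[48,192],[117,192],[648,136],[712,136]],140),205)
fe=onz("top",px([[182,360],[660,318]],195),100)
pan=onz("top",px([[180,224],[572,152],[605,378],[220,463]],140),165)
if __name__=="__main__":
    for n,a in(("far",far),("near",near),("fe",fe),("pan",pan)): print(n,np.round(a[:,:2],1).tolist())
    ang=lambda a,b:np.arctan2(-(b-a)[0]*-1*-1,(a-b)[1]) if 0 else np.arctan2((b-a)[0],(a-b)[1])
    print("yaws",ang(far[0],far[1]),ang(near[0],near[3]),ang(fe[0],fe[1]))
    print("pan yaw",ang(pan[0],pan[1]),ang(pan[3],pan[2]),np.linalg.norm(pan[0]-pan[1]),np.linalg.norm(pan[0]-pan[3]),np.linalg.norm(pan[1]-pan[2]),pan.mean(0))
E
python3 pose.py
```

```text
far [[605.4, 144.8], [636.0, -137.3]]
near [[567.8, 140.8], [568.4, 111.8], [597.4, -110.6], [598.1, -137.6]]
fe [[363.0, 85.2], [386.5, -127.6]]
pan [[562.1, 87.7], [597.5, -81.0], [499.3, -96.7], [459.0, 67.4]]
yaws 0.10783192920644875 0.10824768412642116 0.11012281464772
pan yaw 0.20711659024264042 0.2412540893871258 172.33435197704605 105.12123427190647 99.46147643630542 [529.48756446  -5.62898964 165.        ]
```

```bash
cat > ov.py <<'E'
import numpy as np,cv2
from h import *
def ov(o,yaw,pan,pyaw):
    c,s=np.cos(yaw),np.sin(yaw);W=lambda x,y,z:(o[0]+c*x-s*y,o[1]+s*x+c*y,z)
    cp,sp=np.cos(pyaw),np.sin(pyaw);V=lambda x,y,z:(pan[0]+cp*x-sp*y,pan[1]+sp*x+cp*y,100+z)
    L=[]
    for sg in(1,-1):
        L.append([W(-27,112*sg,205),W(3,112*sg,205),W(3,143*sg,205),W(-27,143*sg,205),W(-27,112*sg,205)])
        L.append([W(-235,109.5*sg,130),W(-27,109.5*sg,130)])
    L.append([W(-235,109,100),W(-235,-109,100)]);L.append([W(-3,109,187),W(-3,-109,187)])
    L.append([V(54,88,65),V(54,-88,65),V(-54,-88,65),V(-54,88,65),V(54,88,65)])
    for n,(a,b,w,h) in(("top",(225,355,55,270)),("side",(210,410,130,290))) if 0 else (("top",(225,140,130,120)),("side",(215,150,200,145))):
        p=np.load(f"{n}0.npz")["p"];f=5 if n=="top" else 4
        q=cv2.resize(p[b:b+h,a:a+w],None,fx=f,fy=f,interpolation=cv2.INTER_CUBIC)
        for l in L:
            t=((proj(n,l)-[a,b]+.5)*f-.5).round().astype(np.int32);cv2.polylines(q,[t.reshape(-1,1,2)],False,(0,0,255),1)
        cv2.imwrite(f"pics/ov_{n}.png",q)
import sys
a=list(map(float,sys.argv[1:]));ov(a[:2],a[2],a[3:5],a[5])
E
python3 ov.py 613.5 4 0.109 529 -6 0.22
```

```text
(no output)
```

View pics/ov_top.png

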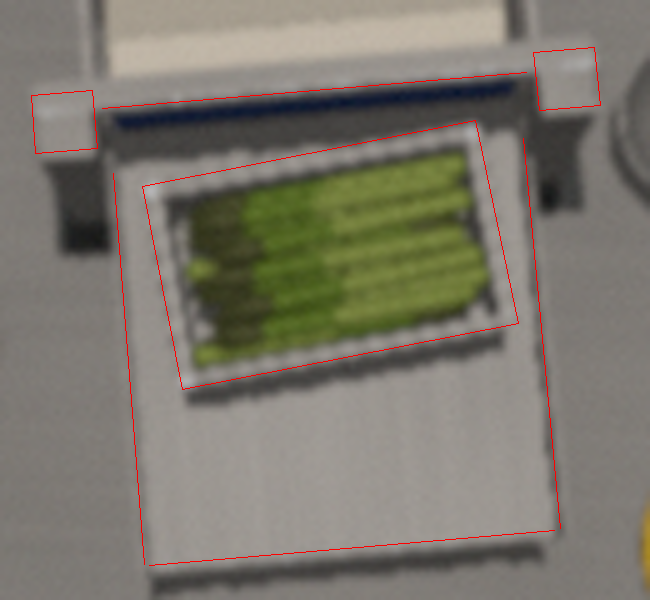

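View pics/ov_side.png

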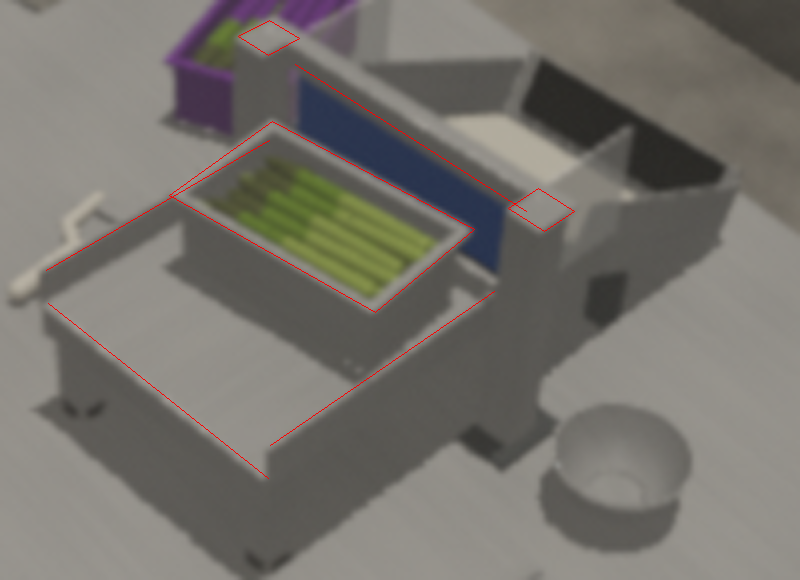

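Candidates in the top picture are:
- the grey steel pan on the chute shelf (290,192), which I choose
- the orange pan (203,292)
- the purple pan (186,128)
- the grey box with trimmings (85,128)
- the wooden tray (485,260)

The close crop shows the chosen pan is steel, full of green asparagus, and standing between the chute's rails. First I lift and line up.

>>> jog_arm --motion '[[-1, [0.045, -0.03, -0.035], -0.12], [-1, [0.09, -0.06, -0.07], -0.24], [-1, [0.14, -0.09, -0.11], -0.36], [-1, [0.19, -0.12, -0.15], -0.36], [-1, [0.24, -0.15, -0.19], -0.36]]'

```text
clock: 0.72
tool_pos: [325.6, 380.8, 387.0]
ee_rot: [[0.994, -0.0, -0.109], [0.109, -0.0, 0.994], [-0.0, -1.0, -0.0]]
wrist_force: [-0.4, 0.4, 0.2]
grip_width: 85.5
```

>>> jog_arm --motion '[[-1, [0.02, 0, -0.055], 0], [-1, [0.05, 0, -0.11], 0], [-1, [0.08, 0, -0.165], 0], [-1, [0.11, 0, -0.22], 0], [-1, [0.14, 0, -0.27], 0]]'

```text
clock: 1.35
tool_pos: [494.3, 127.3, 386.2]
ee_rot: [[0.994, -0.0, -0.109], [0.109, 0.0, 0.994], [-0.0, -1.0, 0.0]]
wrist_force: [1.4, 0.7, 0.3]
grip_width: 85.6
```

>>> jog_arm --motion '[[-1, [0.03, 0, -0.05], 0], [-1, [0.07, 0, -0.09], 0], [-1, [0.12, 0, -0.11], 0], [-1, [0.18, 0, -0.12], 0], [-1, [0.24, 0, -0.12], 0]]'

```text
clock: 1.98
tool_pos: [746.9, 35.2, 385.9]
ee_rot: [[0.994, -0.0, -0.108], [0.108, 0.0, 0.994], [-0.0, -1.0, 0.0]]
wrist_force: [0.4, -0.8, 1.5]
grip_width: 85.4
```

>>> jog_arm --motion '[[-1, [0.06, 0, 0], 0], [-1, [0.12, 0, 0], 0], [-1, [0.18, 0, 0], 0], [-1, [0.24, 0, 0], 0], [-1, [0.3, 0, 0], 0]]'

```text
clock: 2.6
tool_pos: [924.3, 58.9, 345.2]
ee_rot: [[0.994, 0.02, -0.109], [0.109, 0.002, 0.994], [0.021, -1.0, 0.0]]
wrist_force: [0.4, -0.2, -1.0]
grip_width: 85.4
```

```bash
python3 -c "
from bench import telemetry as t;import numpy as np
o=t.get_obs();print(np.round(o['joint_positions'],3),o['tool_pos'],np.round(o['ee_rot'],4))"
```

```text
[-0.008  1.107  0.055  0.003  1.96  -1.687] [924.32380787  58.92691277 345.19106606] [[ 9.938e-01  2.040e-02 -1.090e-01]
 [ 1.090e-01  2.500e-03  9.940e-01]
 [ 2.050e-02 -9.998e-01  2.000e-04]]
```

>>> jog_arm --motion '[[-1, [0.06, -0.04, 0], 0], [-1, [0.12, -0.08, 0], 0], [-1, [0.18, -0.12, 0], 0], [-1, [0.24, -0.16, 0], 0], [-1, [0.3, -0.2, 0], 0]]'

```text
clock: 3.22
tool_pos: [915.1, 65.1, 394.5]
ee_rot: [[0.991, 0.075, -0.109], [0.109, 0.005, 0.994], [0.075, -0.997, -0.003]]
wrist_force: [0.5, 0.4, 0.3]
grip_width: 85.5
```

>>> jog_arm --motion '[[-1, [0, 0, 0], 0]]'

```text
clock: 3.35
tool_pos: [915.3, 65.1, 394.0]
ee_rot: [[0.991, 0.074, -0.109], [0.109, 0.005, 0.994], [0.074, -0.997, -0.003]]
wrist_force: [-0.2, 0.2, 0.2]
grip_width: 85.4
```

```bash
python3 -c "
from bench import telemetry as t;import numpy as np
o=t.get_obs();print(np.round(o['joint_positions'],3),o['tool_pos'],np.round(o['ee_rot'],4))"
```

```text
[-0.002  1.057  0.047  0.006  1.963 -1.68 ] [915.29559056  65.0968714  394.02843051] [[ 0.9913  0.0743 -0.1089]
 [ 0.1088  0.005   0.9941]
 [ 0.0744 -0.9972 -0.0032]]
```

>>> jog_arm --motion '[[-1, [0.2, -0.2, 0], 0], [-1, [0.4, -0.4, 0], 0], [-1, [0.6, -0.6, 0], 0]]'

```text
clock: 3.72
tool_pos: [892.5, 67.9, 454.2]
ee_rot: [[0.988, 0.111, -0.109], [0.109, 0.008, 0.994], [0.111, -0.994, -0.004]]
wrist_force: [0.3, -0.1, 0.2]
grip_width: 85.6
```

```bash
python3 -c "
from bench import telemetry as t;import numpy as np
o=t.get_obs();print(np.round(o['joint_positions'],4),np.round(o['joint_velocities'],3),o['tool_pos'],np.round(o['ee_rot'],4))"
```

```text
[ 2.0000e-04  9.8950e-01  4.7400e-02  8.4000e-03  1.9937e+00 -1.6761e+00] [ 0.004 -0.143 -0.001  0.     0.146  0.006] [892.5348216   67.87426391 454.21109246] [[ 0.9879  0.1107 -0.1088]
 [ 0.1087  0.0077  0.994 ]
 [ 0.1109 -0.9938 -0.0044]]
```

>>> jog_arm --motion '[[-1, [0.3, 0.05, 0], 0], [-1, [0.6, 0.1, 0], 0], [-1, [0.9, 0.15, 0], 0], [-1, [1.2, 0.2, 0], 0], [-1, [1.5, 0.25, 0], 0]]'

```text
clock: 4.35
tool_pos: [958.8, 81.0, 332.5]
ee_rot: [[0.984, 0.144, -0.109], [0.108, 0.011, 0.994], [0.144, -0.989, -0.005]]
wrist_force: [0.1, 0.2, 0.4]
grip_width: 85.4
```

```bash
python3 -c "
from bench import telemetry as t;import numpy as np
o=t.get_obs();print(np.round(o['joint_positions'],4),np.round(o['joint_velocities'],3),o['tool_pos'],np.round(o['ee_rot'],4))"
```

```text
[ 0.0135  1.126   0.0481  0.0091  1.8226 -1.6636] [ 0.017  0.177 -0.001 -0.001 -0.19   0.013] [958.81970847  80.9565713  332.49534935] [[ 0.9836  0.1442 -0.1086]
 [ 0.1082  0.0108  0.9941]
 [ 0.1445 -0.9895 -0.005 ]]
```

>>> jog_arm --motion '[[-1, [1.0, -0.3, 0], 0], [-1, [1.0, -0.3, 0], 0], [-1, [1.0, -0.3, 0], 0], [-1, [1.0, -0.3, 0], 0], [-1, [1.0, -0.3, 0], 0]]'

```text
clock: 4.97
tool_pos: [961.5, 86.9, 350.1]
ee_rot: [[0.977, 0.185, -0.109], [0.108, 0.014, 0.994], [0.185, -0.983, -0.006]]
wrist_force: [0.9, 1.1, 0.2]
grip_width: 85.3
```

>>> jog_arm --motion '[[-1, [1.0, -0.3, 0], 0]]'

```text
clock: 5.1
tool_pos: [967.6, 88.5, 356.6]
ee_rot: [[0.97, 0.219, -0.108], [0.107, 0.018, 0.994], [0.22, -0.975, -0.006]]
wrist_force: [-0.5, 0.0, 0.2]
grip_width: 85.3
```

>>> jog_arm --motion '[[-1, [1.0, -0.3, 0], 0]]'

```text
clock: 5.22
tool_pos: [972.6, 90.1, 366.3]
ee_rot: [[0.961, 0.255, -0.108], [0.106, 0.021, 0.994], [0.256, -0.967, -0.007]]
wrist_force: [-0.0, -0.4, -0.0]
grip_width: 85.1
```

```bash
python3 -c "
from bench import telemetry as t;import numpy as np
o=t.get_obs();print(np.round(o['joint_positions'],4),np.round(o['joint_velocities'],3),o['tool_pos'],np.round(o['ee_rot'],4))"
```

```text
[ 0.0211  1.0951  0.0483  0.0157  1.7401 -1.6545] [ 0.009 -0.067 -0.003  0.019 -0.216  0.012] [972.64203603  90.09007978 366.27851491] [[ 0.9609  0.2548 -0.1083]
 [ 0.1065  0.0209  0.9941]
 [ 0.2555 -0.9668 -0.0071]]
```

>>> jog_arm --motion '[[-1, [1.0, -0.15, 0], 0]]'

```text
clock: 5.35
tool_pos: [980.3, 91.8, 370.4]
ee_rot: [[0.951, 0.29, -0.108], [0.106, 0.024, 0.994], [0.291, -0.957, -0.008]]
wrist_force: [-0.2, 1.5, -0.1]
grip_width: 85.5
```

>>> jog_arm --motion '[[-1, [1.0, -0.15, 0], 0]]'

```text
clock: 5.48
tool_pos: [987.3, 93.4, 373.6]
ee_rot: [[0.941, 0.322, -0.108], [0.105, 0.027, 0.994], [0.323, -0.946, -0.008]]
wrist_force: [-0.4, 0.0, 0.8]
grip_width: 85.6
```

>>> jog_arm --motion '[[-1, [1.0, -0.1, 0], 0]]'

```text
clock: 5.6
tool_pos: [994.7, 95.1, 377.7]
ee_rot: [[0.929, 0.355, -0.108], [0.104, 0.03, 0.994], [0.356, -0.934, -0.009]]
wrist_force: [1.3, -0.0, -0.5]
grip_width: 85.4
```

>>> jog_arm --motion '[[-1, [1.0, -0.1, 0], 0]]'

```text
clock: 5.72
tool_pos: [1001.2, 96.5, 383.3]
ee_rot: [[0.916, 0.387, -0.108], [0.103, 0.034, 0.994], [0.389, -0.921, -0.009]]
wrist_force: [-0.4, 0.5, 0.4]
grip_width: 85.3
```

>>> jog_arm --motion '[[-1, [1.0, 0, 0], 0]]'

```text
clock: 5.85
tool_pos: [1009.2, 98.1, 386.5]
ee_rot: [[0.901, 0.421, -0.107], [0.101, 0.037, 0.994], [0.422, -0.906, -0.01]]
wrist_force: [0.2, 0.2, 0.3]
grip_width: 85.8
```

>>> jog_arm --motion '[[-1, [1.0, 0, 0], 0]]'

```text
clock: 5.98
tool_pos: [1016.6, 99.6, 389.9]
ee_rot: [[0.886, 0.452, -0.107], [0.1, 0.04, 0.994], [0.453, -0.891, -0.01]]
wrist_force: [0.2, 0.7, -0.2]
grip_width: 85.4
```

```bash
python3 -c "
from bench import telemetry as t;import numpy as np
o=t.get_obs();print(np.round(o['joint_positions'],4),np.round(o['joint_velocities'],3),o['tool_pos'],np.round(o['ee_rot'],4))"
```

```text
[ 0.0266  1.0888  0.0486  0.0279  1.5343 -1.6483] [ 0.009 -0.004 -0.002  0.016 -0.277  0.005] [1016.55971333   99.60369031  389.87489469] [[ 0.8857  0.4516 -0.1072]
 [ 0.1     0.0399  0.9942]
 [ 0.4533 -0.8913 -0.0098]]
```

>>> jog_arm --motion '[[-1, [1.0, 0.05, 0], 0]]'

```text
clock: 6.1
tool_pos: [1024.1, 101.1, 393.8]
ee_rot: [[0.869, 0.483, -0.107], [0.099, 0.043, 0.994], [0.485, -0.874, -0.01]]
wrist_force: [0.6, -0.4, -0.4]
grip_width: 85.4
```

>>> jog_arm --motion '[[-1, [1.0, 0.1, 0], 0]]'

```text
clock: 6.22
tool_pos: [1031.9, 102.5, 396.5]
ee_rot: [[0.851, 0.514, -0.107], [0.097, 0.046, 0.994], [0.516, -0.857, -0.011]]
wrist_force: [0.9, -0.2, -0.3]
grip_width: 85.4
```

>>> jog_arm --motion '[[-1, [1.0, 0.1, 0], 0]]'

```text
clock: 6.35
tool_pos: [1038.9, 103.8, 400.7]
ee_rot: [[0.833, 0.543, -0.107], [0.095, 0.049, 0.994], [0.545, -0.838, -0.011]]
wrist_force: [1.0, -0.0, 0.1]
grip_width: 85.2
```

>>> jog_arm --motion '[[-1, [1.0, 0.15, 0], 0]]'

```text
clock: 6.48
tool_pos: [1045.9, 105.2, 405.3]
ee_rot: [[0.813, 0.572, -0.106], [0.093, 0.052, 0.994], [0.575, -0.818, -0.011]]
wrist_force: [-0.2, 0.1, -0.2]
grip_width: 85.2
```

>>> jog_arm --motion '[[-1, [1.0, 0.15, 0], 0]]'

```text
clock: 6.6
tool_pos: [1052.1, 106.4, 410.8]
ee_rot: [[0.793, 0.6, -0.106], [0.092, 0.055, 0.994], [0.602, -0.798, -0.011]]
wrist_force: [0.5, 0.3, 0.1]
grip_width: 85.4
```

>>> jog_arm --motion '[[-1, [1.0, 0.2, 0], 0]]'

```text
clock: 6.72
tool_pos: [1058.5, 107.5, 416.3]
ee_rot: [[0.771, 0.627, -0.106], [0.09, 0.058, 0.994], [0.63, -0.776, -0.012]]
wrist_force: [-0.3, -0.4, -0.4]
grip_width: 85.2
```

```bash
python3 -c "
from bench import telemetry as t;import numpy as np
o=t.get_obs();print(np.round(o['joint_positions'],4),np.round(o['joint_velocities'],3),o['tool_pos'],np.round(o['ee_rot'],4))"
```

```text
[ 0.0305  1.09    0.0483  0.0399  1.3227 -1.6468] [ 0.005  0.001  0.001  0.015 -0.275 -0.   ] [1058.50882411  107.484285    416.27997731] [[ 0.7714  0.6275 -0.1061]
 [ 0.0896  0.0579  0.9943]
 [ 0.63   -0.7765 -0.0116]]
```

Run:
```python
import numpy as np
from scipy.optimize import least_squares,lsq_linear
D=[(.4916,1.5595,1.0917,np.hypot(154.996,605.245),247.7),(1.107,.055,1.96,np.hypot(924.3,58.9),345.2),(1.057,.047,1.963,np.hypot(915.3,65.1),394.0),(.9895,.0474,1.9937,np.hypot(892.5,67.9),454.2),(1.126,.0481,1.8226,np.hypot(958.8,81),332.5),(1.0951,.0483,1.7401,np.hypot(972.6,90.1),366.3),(1.0888,.0486,1.5343,np.hypot(1016.6,99.6),389.9),(1.09,.0483,1.3227,np.hypot(1058.5,107.5),416.3)]
A=[];b=[]
for q2,q3,q5,r,z in D:
    s=q2+q3;t=s+q5
    A+=[[np.sin(q2),np.sin(s),np.sin(t),0],[np.cos(q2),np.cos(s),np.cos(t),1]];b+=[r,z]
A=np.array(A);b=np.array(b)
x,*_=np.linalg.lstsq(A,b,rcond=None);print(x,(A@x-b).round(1))
L1,L2,L3,H=x
for r,z in((430,260),(440,260),(450,250),(440,150),(445,150),(450,150),(460,145),(600,150),(620,150)):
    t=np.pi-.6806; R=r-L3*np.sin(t);Z=z-H-L3*np.cos(t);d2=R*R+Z*Z
    c=(d2-L1**2-L2**2)/(2*L1*L2);q3=np.arccos(c);q2=np.arctan2(R,Z)-np.arctan2(L2*np.sin(q3),L1+L2*np.cos(q3));print(r,z,q2,q3,t-q2-q3)
```

```text
[606.48576103 409.16186701 250.08026331 159.54618692] [24.1  7.4 -3.4 -1.7 -5.4 -1.6 -8.3 -2.  -1.2 -1.4 -1.4 -1.2  0.5 -0.4
  2.6  0.9]
430 260 0.012344217008900205 2.4242564698162967 0.024391966764595985
440 260 0.028450391891323257 2.40739924179422 0.02514301990424972
450 250 0.06309471654395604 2.40753039605571 -0.009632459009873084
440 150 0.29608622423880193 2.5842738993498027 -0.4193674699988117
445 150 0.30012770419648427 2.573504476822735 -0.4126395274294259
450 150 0.30419994503911596 2.5627296023854043 -0.4059368938347272
460 145 0.3265323889546543 2.5476926494559033 -0.41323238482076485
600 150 0.43739603213901246 2.2330056436964063 -0.20940902224562574
620 150 0.4565328426643587 2.187537871441635 -0.183078060516201
```

```bash
cat > kin.py <<'E'
import numpy as np
from scipy.optimize import least_squares
D=[(.4916,1.5595,1.0917,np.hypot(154.996,605.245),247.7),(1.107,.055,1.96,np.hypot(924.3,58.9),345.2),(1.057,.047,1.963,np.hypot(915.3,65.1),394.0),(.9895,.0474,1.9937,np.hypot(892.5,67.9),454.2),(1.126,.0481,1.8226,np.hypot(958.8,81),332.5),(1.0951,.0483,1.7401,np.hypot(972.6,90.1),366.3),(1.0888,.0486,1.5343,np.hypot(1016.6,99.6),389.9),(1.09,.0483,1.3227,np.hypot(1058.5,107.5),416.3)]
A=[];b=[];d=66
for q2,q3,q5,r,z in D:
    s=q2+q3;t=s+q5
    # forearm offset e perpendicular, shoulder offset a
    A+=[[np.sin(q2),np.sin(s),np.sin(t),0,np.cos(s),1,np.cos(t)],[np.cos(q2),np.cos(s),np.cos(t),1,-np.sin(s),0,-np.sin(t)]];b+=[np.sqrt(r*r-d*d),z]
A=np.array(A);b=np.array(b)
for k in ([0,1,2,3],[0,1,2,3,4],[0,1,2,3,5]):
    x,*_=np.linalg.lstsq(A[:,k],b,rcond=None)
    if __name__=="__main__":print(k,x.round(1),(A[:,k]@x-b).round(1))
E
python3 kin.py
```

```text
[0, 1, 2, 3] [604.9 407.8 251.4 162.1] [25.5  7.8 -3.8 -1.8 -5.6 -1.8 -8.3 -2.3 -1.6 -1.4 -1.6 -1.3  0.5 -0.3
  2.8  1. ]
[0, 1, 2, 3, 4] [586.8 411.  239.  197.6  43.1] [ 0.   0.  -0.1 -0.3  0.   0.1 -0.   0.1  0.   0.1  0.   0.  -0.1  0.
  0.   0. ]
[0, 1, 2, 3, 5] [664.9 444.2 240.6 108.8 -81.4] [ 4.9  1.5  1.8 -2.9 -2.9  1.6 -9.3  6.7  3.3 -4.   0.8 -1.4  0.5 -0.8
  0.9 -0.7]
```

```bash
cat > ik.py <<'E'
import numpy as np
L1,L2,L3,H,e,d=586.8,411.,239.,197.6,43.1,66
def ik(r,z,tilt):
    t=np.pi-tilt;p=np.sqrt(r*r-d*d);R=p-L3*np.sin(t);Z=z-H-L3*np.cos(t)
    Le=np.hypot(L2,e);al=np.arctan2(e,L2)  # L2 sin s + e cos s = Le sin(s+al)
    c=(R*R+Z*Z-L1**2-Le**2)/(2*L1*Le)
    if abs(c)>1:return None
    q=np.arccos(c);q3=q-al;q2=np.arctan2(R,Z)-np.arctan2(Le*np.sin(q),L1+Le*np.cos(q))
    return q2,q3,t-q2-q3
if __name__=="__main__":
    for z in (140,155,170):
        for r in (450,500,550,580,600,620,640):
            print(z,r,[None if ik(r,z,T) is None else tuple(np.round(ik(r,z,T),2)) for T in (0,.2,.35,.45,.55,.65)])
E
python3 ik.py
```

```text
140 450 [(np.float64(0.41), np.float64(2.09), np.float64(0.64)), (np.float64(0.37), np.float64(2.2), np.float64(0.37)), (np.float64(0.36), np.float64(2.29), np.float64(0.14)), (np.float64(0.36), np.float64(2.35), np.float64(-0.02)), (np.float64(0.38), np.float64(2.4), np.float64(-0.19)), (np.float64(0.4), np.float64(2.46), np.float64(-0.37))]
140 500 [(np.float64(0.47), np.float64(1.98), np.float64(0.7)), (np.float64(0.42), np.float64(2.09), np.float64(0.43)), (np.float64(0.41), np.float64(2.18), np.float64(0.21)), (np.float64(0.41), np.float64(2.23), np.float64(0.05)), (np.float64(0.41), np.float64(2.29), np.float64(-0.11)), (np.float64(0.43), np.float64(2.35), np.float64(-0.29))]
140 550 [(np.float64(0.52), np.float64(1.86), np.float64(0.76)), (np.float64(0.48), np.float64(1.97), np.float64(0.49)), (np.float64(0.46), np.float64(2.06), np.float64(0.27)), (np.float64(0.45), np.float64(2.12), np.float64(0.12)), (np.float64(0.46), np.float64(2.18), np.float64(-0.04)), (np.float64(0.47), np.float64(2.23), np.float64(-0.21))]
140 580 [(np.float64(0.56), np.float64(1.78), np.float64(0.8))
[... 5437 characters left out ...]
t64(-0.06))]
170 620 [(np.float64(0.57), np.float64(1.65), np.float64(0.92)), (np.float64(0.52), np.float64(1.78), np.float64(0.65)), (np.float64(0.49), np.float64(1.87), np.float64(0.43)), (np.float64(0.48), np.float64(1.93), np.float64(0.28)), (np.float64(0.47), np.float64(1.99), np.float64(0.13)), (np.float64(0.47), np.float64(2.05), np.float64(-0.03))]
170 640 [(np.float64(0.59), np.float64(1.6), np.float64(0.95)), (np.float64(0.54), np.float64(1.73), np.float64(0.67)), (np.float64(0.51), np.float64(1.82), np.float64(0.46)), (np.float64(0.5), np.float64(1.88), np.float64(0.31)), (np.float64(0.49), np.float64(1.94), np.float64(0.16)), (np.float64(0.49), np.float64(2.0), np.float64(-0.0))]
```

Run:
```python
from ik import ik
import numpy as np
for r,z in((450,300),(433,300),(433,250),(433,200),(600,300),(800,350)):
  print(r,z,[None if ik(r,z,T) is None else np.round(ik(r,z,T),2) for T in (.35,.4,.68)])
```

```text
450 300 [array([0.07, 2.07, 0.65]), array([0.06, 2.1 , 0.58]), array([0.02, 2.26, 0.19])]
433 300 [array([0.04, 2.1 , 0.65]), array([0.03, 2.13, 0.58]), array([-0.01,  2.29,  0.19])]
433 250 [array([0.12, 2.18, 0.49]), array([0.11, 2.21, 0.42]), array([0.09, 2.37, 0.  ])]
433 200 [array([0.21, 2.25, 0.33]), array([0.2 , 2.28, 0.26]), array([ 0.22,  2.45, -0.2 ])]
600 300 [array([0.3 , 1.77, 0.72]), array([0.29, 1.8 , 0.66]), array([0.25, 1.97, 0.25])]
800 350 [array([0.57, 1.18, 1.04]), array([0.56, 1.22, 0.97]), array([0.49, 1.43, 0.54])]
```

>>> jog_arm --motion '[[-1, [-0.05, -0.03, -0.005], 0], [-1, [-0.1, -0.055, -0.01], 0], [-1, [-0.15, -0.08, -0.016], 0], [-1, [-0.2, -0.11, -0.02], 0], [-1, [-0.25, -0.135, -0.025], 0]]'

```text
clock: 7.35
tool_pos: [848.0, 64.9, 377.9]
ee_rot: [[0.772, 0.627, -0.106], [0.09, 0.057, 0.994], [0.63, -0.777, -0.012]]
wrist_force: [1.8, -0.1, 1.4]
grip_width: 85.3
```

>>> jog_arm --motion '[[-1, [-0.05, -0.03, -0.005], 0], [-1, [-0.1, -0.055, -0.01], 0], [-1, [-0.15, -0.08, -0.014], 0], [-1, [-0.2, -0.11, -0.019], 0], [-1, [-0.25, -0.137, -0.024], 0]]'

```text
clock: 7.98
tool_pos: [571.9, 10.6, 327.9]
ee_rot: [[0.772, 0.627, -0.106], [0.09, 0.057, 0.994], [0.63, -0.777, -0.013]]
wrist_force: [1.5, -0.1, 0.9]
grip_width: 85.5
```

>>> jog_arm --motion '[[-1, [-0.05, -0.026, -0.005], 0], [-1, [-0.1, -0.052, -0.009], 0], [-1, [-0.13, -0.067, -0.012], 0], [-1, [-0.13, -0.067, -0.012], 0]]'

```text
clock: 8.48
tool_pos: [432.2, -13.5, 303.2]
ee_rot: [[0.777, 0.622, -0.1], [0.087, 0.051, 0.995], [0.624, -0.781, -0.015]]
wrist_force: [0.4, 0.4, 0.5]
grip_width: 85.4
```

```bash
python3 -c "
from bench import telemetry as t;import numpy as np
o=t.get_obs();print(np.round(o['joint_positions'],4),np.round(o['joint_velocities'],3),o['tool_pos'],np.round(o['ee_rot'],4))"
```

```text
[-0.3234 -0.0219  2.28    0.7981  0.3509 -2.6843] [ 0.019  0.041 -0.067 -0.012 -0.01  -0.012] [432.23896389 -13.54905942 303.1781767 ] [[ 0.7765  0.6221 -0.1   ]
 [ 0.0873  0.0511  0.9949]
 [ 0.624  -0.7813 -0.0146]]
```

>>> jog_arm --motion '[[-1, [0, 0, 0], 0.18], [-1, [0, 0, 0], 0.36], [-1, [0, 0, 0], 0.54], [-1, [0, 0, 0], 0.72], [-1, [0, 0, 0], 0.9]]'

```text
clock: 9.1
tool_pos: [434.6, -13.4, 303.1]
ee_rot: [[0.56, 0.622, 0.548], [-0.727, 0.052, 0.684], [0.397, -0.781, 0.481]]
wrist_force: [0.4, 1.0, -0.2]
grip_width: 85.3
```

>>> jog_arm --motion '[[-1, [0, 0, 0], 0.18], [-1, [0, 0, 0], 0.36], [-1, [0, 0, 0], 0.54], [-1, [0, 0, 0], 0.72], [-1, [0, 0, 0], 0.9]]'

```text
clock: 9.72
tool_pos: [434.6, -13.4, 303.1]
ee_rot: [[-0.081, 0.622, 0.779], [-0.988, 0.052, -0.144], [-0.13, -0.781, 0.61]]
wrist_force: [-0.3, -0.1, -0.4]
grip_width: 85.3
```

>>> jog_arm --motion '[[-1, [0, 0, 0], 0.18], [-1, [0, 0, 0], 0.36], [-1, [0, 0, 0], 0.54], [-1, [0, 0, 0], 0.72], [-1, [0, 0, 0], 0.9]]'

```text
clock: 10.35
tool_pos: [434.6, -13.4, 303.1]
ee_rot: [[-0.66, 0.622, 0.421], [-0.501, 0.052, -0.864], [-0.559, -0.781, 0.277]]
wrist_force: [-0.1, 0.1, 0.2]
grip_width: 85.5
```

```bash
python3 -c "
from bench import telemetry as t;import numpy as np
o=t.get_obs();print(np.round(o['joint_positions'],4),np.round(o['joint_velocities'],3),o['tool_pos'],np.round(o['ee_rot'],4))"
```

```text
[-0.3212 -0.0175  2.2758  0.7976  0.3507  0.0211] [ 0.000e+00 -1.000e-03  0.000e+00  0.000e+00  1.000e-03  1.431e+00] [434.61285158 -13.41270478 303.12007472] [[-0.6605  0.6218  0.4209]
 [-0.5012  0.0523 -0.8638]
 [-0.5591 -0.7814  0.2771]]
```

>>> jog_arm --motion '[[-1, [0, 0, 0], 0.15], [-1, [0, 0, 0], 0.3], [-1, [0, 0, 0], 0.45], [-1, [0, 0, 0], 0.45]]'

```text
clock: 10.85
tool_pos: [434.4, -13.4, 303.0]
ee_rot: [[-0.777, 0.621, 0.097], [-0.082, 0.052, -0.995], [-0.624, -0.782, 0.01]]
wrist_force: [-0.0, 0.1, -0.8]
grip_width: 85.8
```

>>> jog_arm --motion '[[-1, [0.02, 0.025, 0], 0], [-1, [0.035, 0.044, 0], 0], [-1, [0.05, 0.0625, 0], 0], [-1, [0.05, 0.0625, 0], 0]]'

```text
clock: 11.35
tool_pos: [433.8, -14.2, 221.8]
ee_rot: [[-0.778, 0.62, 0.099], [-0.085, 0.052, -0.995], [-0.622, -0.783, 0.012]]
wrist_force: [-0.2, -0.3, 0.9]
grip_width: 85.6
```

Run:
```python
from bench import telemetry as t,imaging;import numpy as np,cv2
o=t.get_obs();print(np.round(o['joint_positions'],4),np.round(o['joint_velocities'],3),o['tool_pos'],np.round(o['ee_rot'],4))
p,d=imaging.read_camera("side");cv2.imwrite("pics/side1.png",cv2.resize(p[60:300,180:440],None,fx=3,fy=2.5 and 3)[:600])
```

```text
[-0.3241  0.1568  2.4079  1.7774  0.2551 -0.5589] [-0.004  0.226  0.145  1.409 -0.018 -1.458] [433.80461545 -14.16999262 221.82430256] [[-0.7783  0.62    0.0989]
 [-0.0848  0.0522 -0.995 ]
 [-0.6221 -0.7828  0.012 ]]
```

View pics/side1.png

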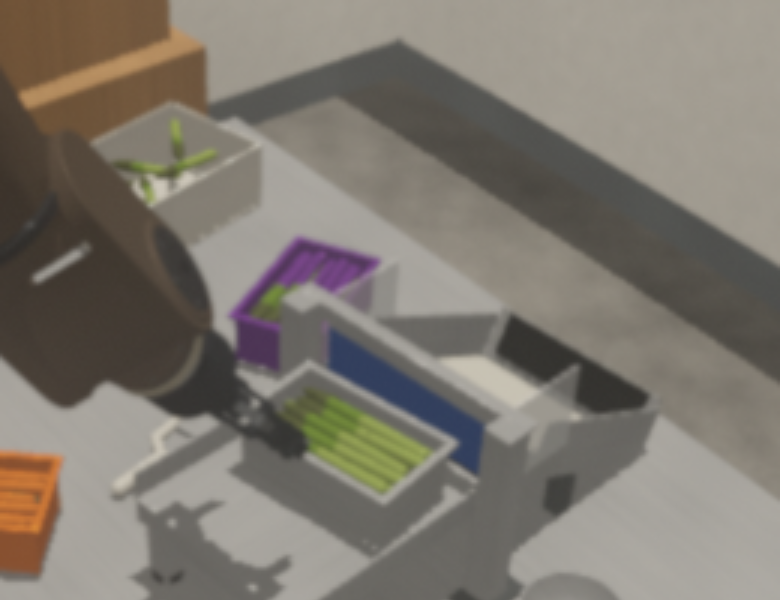

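>>> jog_arm --motion '[[-1, [0.017, 0.016, 0], 0], [-1, [0.034, 0.035, 0], 0], [-1, [0.051, 0.056, 0], 0], [-1, [0.051, 0.056, 0], 0]]'

```text
clock: 11.9
tool_pos: [428.4, -14.7, 145.4]
ee_rot: [[-0.781, 0.617, 0.098], [-0.081, 0.055, -0.995], [-0.62, -0.785, 0.007]]
wrist_force: [-0.2, 0.5, -0.3]
grip_width: 85.5
```

Run:
```python
from bench import telemetry as t,imaging;import numpy as np,cv2
o=t.get_obs();print(np.round(o['joint_positions'],4),np.round(o['joint_velocities'],3),o['tool_pos'],np.round(o['ee_rot'],4),o['wrist_force'])
p,d=imaging.read_camera("side");cv2.imwrite("pics/side2.png",cv2.resize(p[100:300,180:440],None,fx=3,fy=3))
p,d=imaging.read_camera("top");cv2.imwrite("pics/top2.png",cv2.resize(p[130:280,215:365],None,fx=4,fy=4))
```

```text
[-0.3339  0.3802  2.518   2.5252  0.4557 -1.3553] [ 0.003 -0.076 -0.022 -0.147 -0.047  0.181] [428.37028095 -14.7109629  145.36494811] [[-0.7807  0.6171  0.098 ]
 [-0.0812  0.0552 -0.9952]
 [-0.6196 -0.7849  0.007 ]] [-0.1690699   0.53542667 -0.29583531]
```

View pics/side2.png

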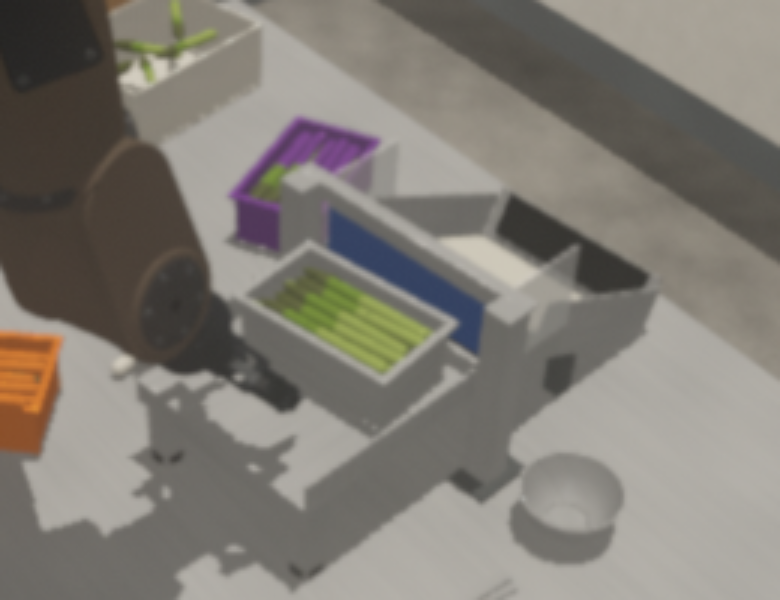

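View pics/top2.png

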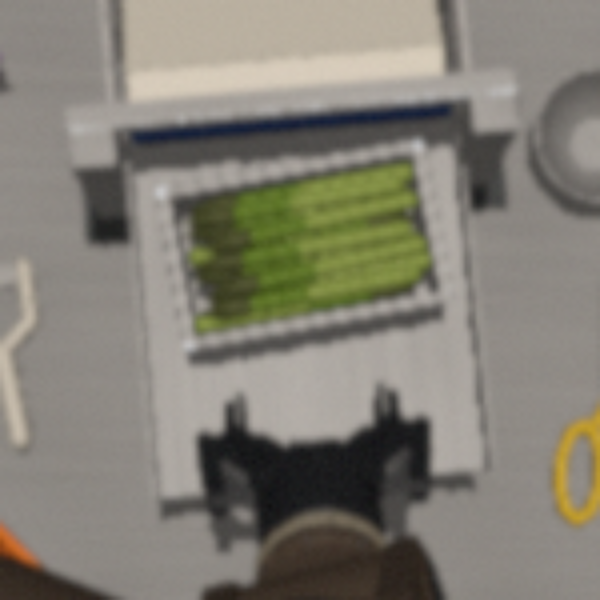

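>>> jog_arm --motion '[[0, [-0.006, 0.005, 0.003], 0], [0, [-0.012, 0.0095, 0.003], 0], [0, [-0.016, 0.0125, 0.003], 0], [0, [-0.02, 0.016, 0.003], 0], [0, [-0.0235, 0.0185, 0.003], 0]]'

```text
clock: 12.62
tool_pos: [458.8, -15.0, 147.2]
ee_rot: [[-0.778, 0.621, 0.096], [-0.08, 0.053, -0.995], [-0.623, -0.782, 0.008]]
wrist_force: [0.4, 0.2, 0.4]
grip_width: 42.5
```

>>> jog_arm --motion '[[0, [-0.0055, 0.0043, 0], 0], [0, [-0.011, 0.0087, 0], 0], [0, [-0.0165, 0.013, 0], 0], [0, [-0.022, 0.0174, 0], 0], [0, [-0.0275, 0.0217, 0], 0]]'

```text
clock: 13.25
tool_pos: [493.8, -11.8, 147.2]
ee_rot: [[-0.779, 0.62, 0.095], [-0.08, 0.053, -0.995], [-0.622, -0.783, 0.008]]
wrist_force: [-2.4, -0.1, -0.8]
grip_width: 42.7
```

Run:
```python
from bench import telemetry as t,imaging;import numpy as np,cv2
o=t.get_obs();print(np.round(o['joint_positions'],4),np.round(o['joint_velocities'],3),o['tool_pos'],np.round(o['ee_rot'],4),o['wrist_force'])
p,d=imaging.read_camera("top");cv2.imwrite("pics/top3.png",cv2.resize(p[130:280,215:365],None,fx=4,fy=4))
```

```text
[-0.2615  0.4153  2.3679  2.484   0.3533 -1.2327] [ 0.057  0.036 -0.127 -0.049 -0.084  0.111] [493.7754616  -11.77999214 147.19008094] [[-0.7785  0.6203  0.0955]
 [-0.0799  0.0529 -0.9954]
 [-0.6225 -0.7826  0.0084]] [-2.38609784 -0.12387073 -0.84493819]
```

View pics/top3.png

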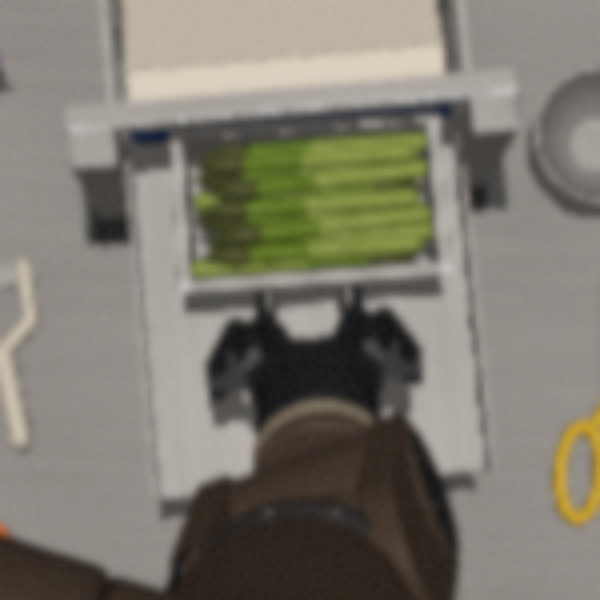

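>>> jog_arm --motion '[[0, [-0.0075, 0.006, 0], 0], [0, [-0.015, 0.012, 0], 0], [0, [-0.0225, 0.018, 0], 0], [0, [-0.03, 0.024, 0], 0], [0, [-0.037, 0.0295, 0], 0]]'

```text
clock: 13.92
tool_pos: [541.2, -7.2, 147.2]
ee_rot: [[-0.778, 0.621, 0.096], [-0.08, 0.053, -0.995], [-0.623, -0.782, 0.008]]
wrist_force: [-3.3, 0.6, -0.2]
grip_width: 42.2
```

Run:
```python
from bench import telemetry as t,imaging;import numpy as np,cv2
o=t.get_obs();print(np.round(o['joint_positions'],4),np.round(o['joint_velocities'],3),o['tool_pos'],np.round(o['ee_rot'],4),o['wrist_force'])
p,d=imaging.read_camera("top");cv2.imwrite("pics/top4.png",cv2.resize(p[130:280,215:365],None,fx=4,fy=4))
p,d=imaging.read_camera("side");cv2.imwrite("pics/side4.png",cv2.resize(p[100:300,180:440],None,fx=3,fy=3))
```

```text
[-0.2185  0.4505  2.2595  2.4222  0.2866 -1.126 ] [ 0.059  0.052 -0.161 -0.123 -0.099  0.182] [541.16133338  -7.17713649 147.24200574] [[-0.7783  0.6206  0.0957]
 [-0.0802  0.0531 -0.9954]
 [-0.6228 -0.7823  0.0085]] [-3.3430012   0.6244784  -0.24024549]
```

View pics/top4.png

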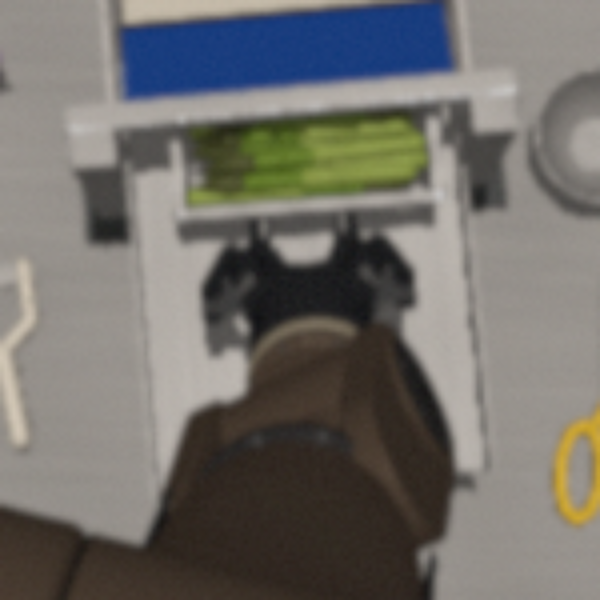

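View pics/side4.png

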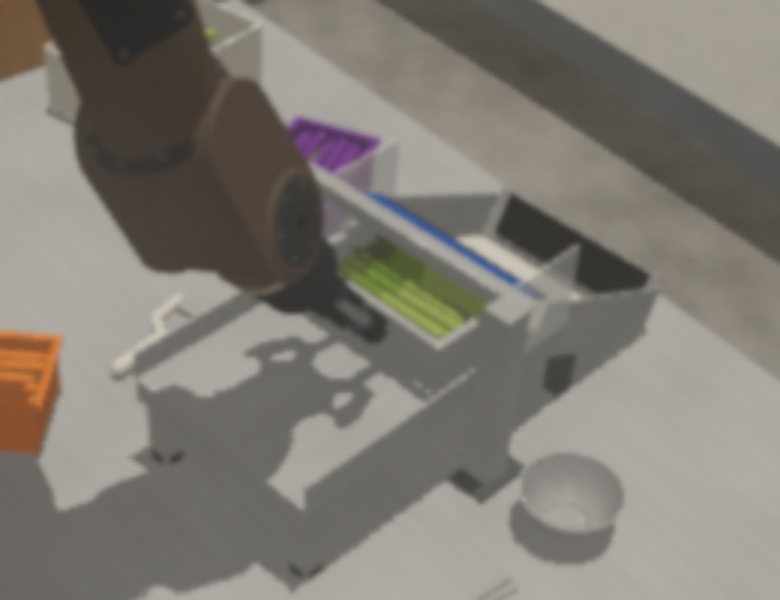

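>>> jog_arm --motion '[[0, [-0.0075, 0.006, 0], 0], [0, [-0.015, 0.012, 0], 0], [0, [-0.022, 0.0175, 0], 0], [0, [-0.0285, 0.0227, 0], 0], [0, [-0.0345, 0.0275, 0], 0]]'

```text
clock: 14.65
tool_pos: [585.0, -3.0, 147.3]
ee_rot: [[-0.778, 0.621, 0.096], [-0.08, 0.053, -0.995], [-0.623, -0.782, 0.008]]
wrist_force: [-1.5, -0.3, 0.0]
grip_width: 42.4
```

Run:
```python
from bench import telemetry as t,imaging;import numpy as np,cv2
o=t.get_obs();print(np.round(o['joint_positions'],4),o['tool_pos'],o['wrist_force'])
p,d=imaging.read_camera("top");cv2.imwrite("pics/top5.png",cv2.resize(p[130:280,215:365],None,fx=4,fy=4))
p,d=imaging.read_camera("side");cv2.imwrite("pics/side5.png",cv2.resize(p[130:270,250:420],None,fx=4,fy=4))
```

```text
[-0.1869  0.4865  2.1581  2.3158  0.2298 -0.9868] [585.0096386   -2.96625174 147.26964773] [-1.53095891 -0.31402919  0.01057484]
```

View pics/top5.png

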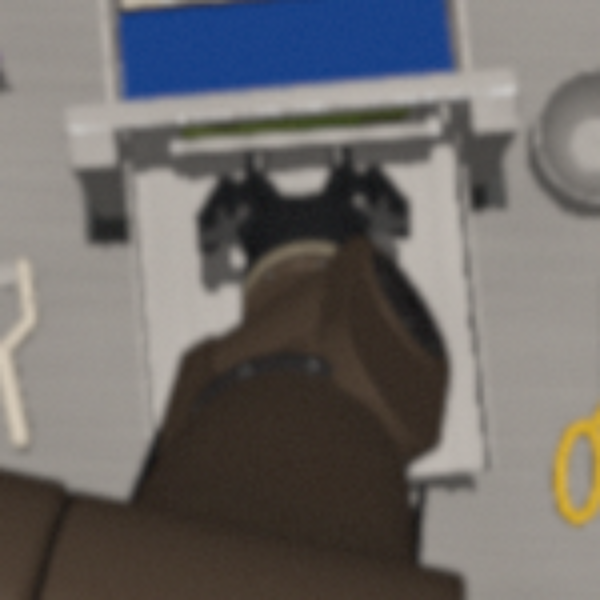

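View pics/side5.png

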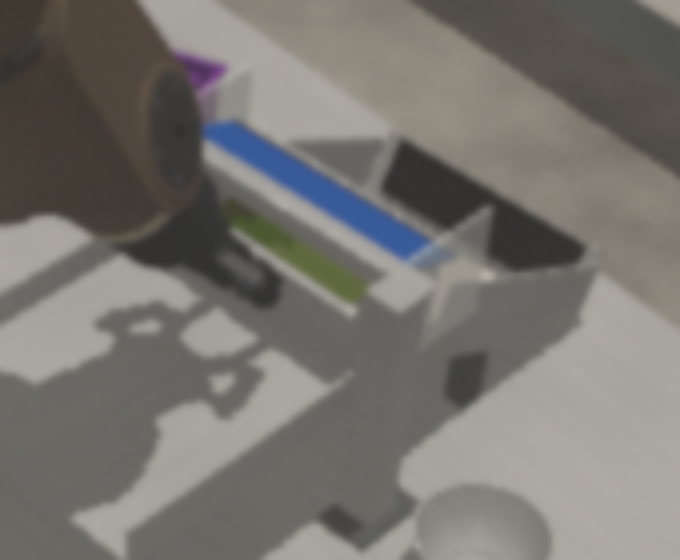

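>>> jog_arm --motion '[[0, [-0.005, 0.004, 0], 0], [0, [-0.009, 0.0072, 0], 0], [0, [-0.012, 0.0096, 0], 0], [0, [-0.014, 0.0111, 0], 0]]'

```text
clock: 15.25
tool_pos: [602.5, -1.3, 147.3]
ee_rot: [[-0.778, 0.621, 0.096], [-0.08, 0.053, -0.995], [-0.623, -0.782, 0.008]]
wrist_force: [-0.7, -1.1, 0.9]
grip_width: 43.3
```

Run:
```python
from bench import telemetry as t,imaging;import numpy as np,cv2
o=t.get_obs();print(np.round(o['joint_positions'],4),o['tool_pos'],o['wrist_force'])
p,d=imaging.read_camera("top");cv2.imwrite("pics/top6.png",cv2.resize(p[60:210,215:365],None,fx=4,fy=4))
p,d=imaging.read_camera("side");cv2.imwrite("pics/side6.png",cv2.resize(p[130:270,250:420],None,fx=4,fy=4))
```

```text
[-0.176   0.5015  2.1172  2.253   0.2089 -0.9128] [602.45919324  -1.2866422  147.31628754] [-0.71572939 -1.05403027  0.89016719]
```

View pics/top6.png

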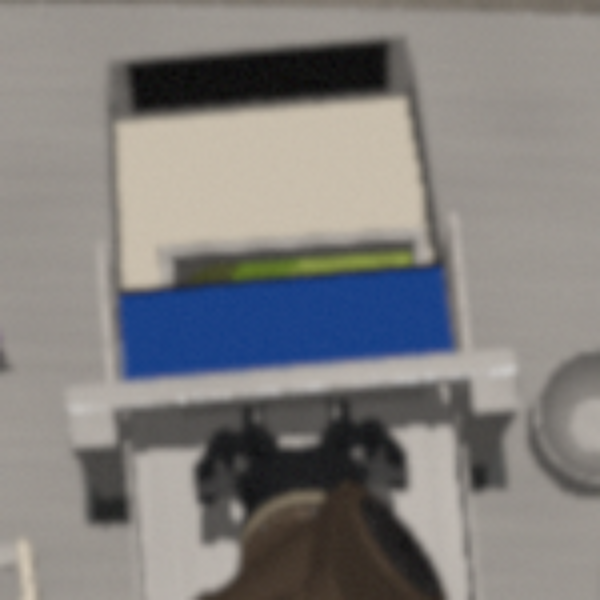

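View pics/side6.png

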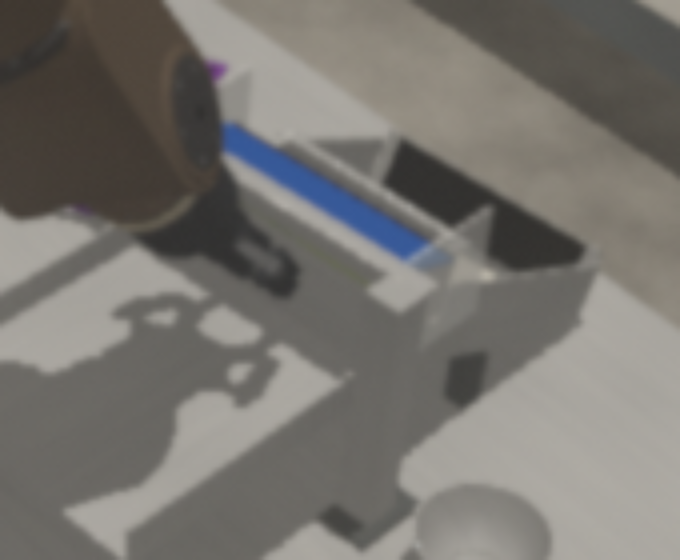

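>>> jog_arm --motion '[[0, [-0.003, 0.0024, 0], 0], [0, [-0.0045, 0.0036, 0], 0]]'

```text
clock: 15.6
tool_pos: [608.3, -0.8, 147.4]
ee_rot: [[-0.778, 0.621, 0.096], [-0.08, 0.053, -0.995], [-0.623, -0.782, 0.008]]
wrist_force: [0.6, -0.3, 0.0]
grip_width: 42.5
```

>>> jog_arm --motion '[[0, [-0.0025, 0.002, 0], 0], [0, [-0.0032, 0.0025, 0], 0]]'

```text
clock: 15.85
tool_pos: [612.2, -0.4, 147.3]
ee_rot: [[-0.778, 0.621, 0.096], [-0.08, 0.053, -0.995], [-0.623, -0.782, 0.008]]
wrist_force: [-0.0, 0.7, -0.3]
grip_width: 42.8
```

Run:
```python
from bench import telemetry as t,imaging;import numpy as np,cv2
o=t.get_obs();print(np.round(o['joint_positions'],4),o['tool_pos'],o['wrist_force'])
p,d=imaging.read_camera("top");cv2.imwrite("pics/top7.png",cv2.resize(p[60:210,215:365],None,fx=4,fy=4))
p,d=imaging.read_camera("side");cv2.imwrite("pics/side7.png",cv2.resize(p[130:270,250:420],None,fx=4,fy=4))
```

```text
[-0.1703  0.5101  2.0942  2.2116  0.1978 -0.8655] [ 6.12218910e+02 -3.56921045e-01  1.47334668e+02] [-0.01378634  0.70348264 -0.2769847 ]
```

View pics/top7.png

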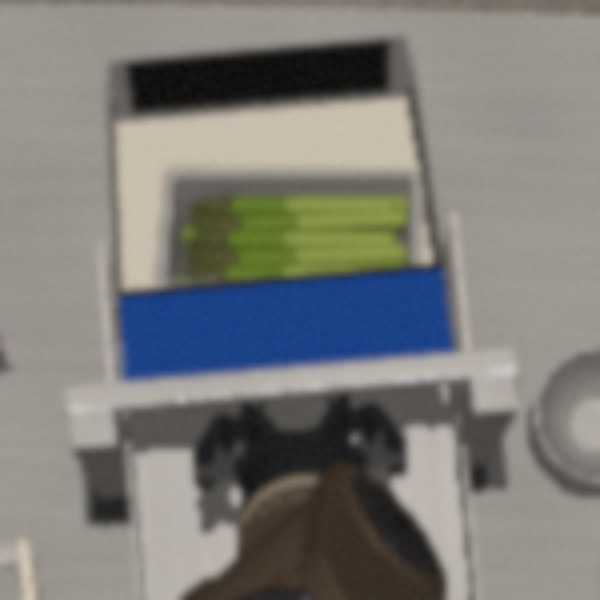

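View pics/side7.png

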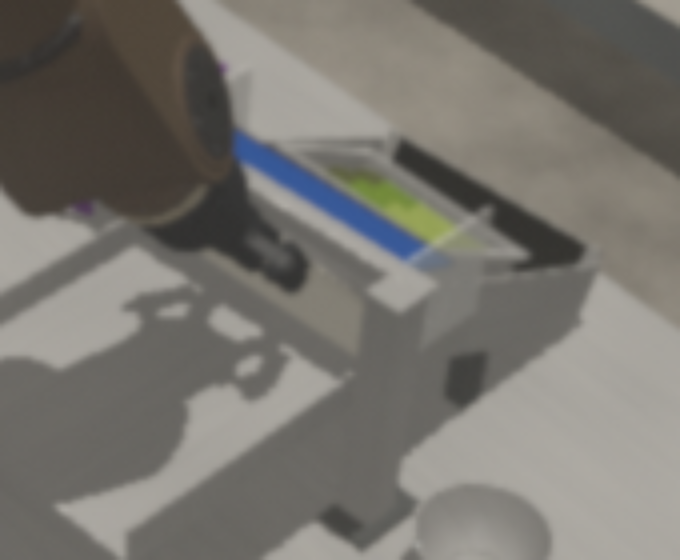

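>>> jog_arm --motion '[[0, [0, 0, 0], 0], [0, [0, 0, 0], 0], [0, [0, 0, 0], 0], [0, [0.008, -0.0062, 0], 0], [0, [0.022, -0.0175, 0], 0]]'

```text
clock: 16.58
tool_pos: [583.9, -3.1, 147.3]
ee_rot: [[-0.778, 0.621, 0.096], [-0.08, 0.053, -0.995], [-0.623, -0.782, 0.009]]
wrist_force: [-0.5, -0.0, 0.4]
grip_width: 42.8
```

>>> jog_arm --motion '[[0, [0.016, -0.0125, 0], 0], [0, [0.032, -0.025, 0], 0], [0, [0.048, -0.038, 0], 0], [0, [0.064, -0.051, 0], 0], [0, [0.08, -0.064, 0], 0]]'

```text
clock: 17.2
tool_pos: [481.4, -12.9, 147.7]
ee_rot: [[-0.778, 0.621, 0.096], [-0.08, 0.053, -0.995], [-0.623, -0.782, 0.009]]
wrist_force: [0.4, 0.3, 0.6]
grip_width: 42.7
```

>>> jog_arm --motion '[[0, [0, 0, 0], 0], [0, [0, 0, 0], 0], [0, [0, 0, 0], 0], [0, [0, 0, 0], 0], [0, [0, 0, 0], 0]]'

```text
clock: 17.82
tool_pos: [482.2, -12.8, 147.5]
ee_rot: [[-0.778, 0.621, 0.096], [-0.08, 0.053, -0.995], [-0.623, -0.782, 0.008]]
wrist_force: [0.5, 0.8, 0.6]
grip_width: 42.7
```

Run:
```python
from bench import telemetry as t,imaging;import numpy as np,cv2
from h import *
o=t.get_obs();print(o['clock'],np.round(o['joint_positions'],4),o['tool_pos'],o['wrist_force'])
p,d=imaging.read_camera("top");cv2.imwrite("pics/top8.png",cv2.resize(p[60:260,195:395],None,fx=3,fy=3));np.savez("top8.npz",p=p,d=d)
p,d=imaging.read_camera("side");cv2.imwrite("pics/side8.png",cv2.resize(p[110:300,210:410],None,fx=3,fy=3))
```

```text
17.825 [-0.2738  0.4067  2.3944  2.492   0.3705 -1.254 ] [482.15341396 -12.80001228 147.4993105 ] [0.49731589 0.76838859 0.56131801]
```

View pics/top8.png

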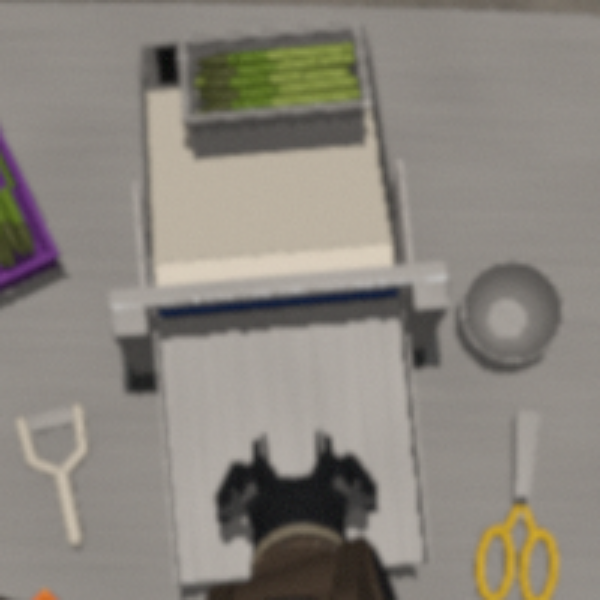

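View pics/side8.png

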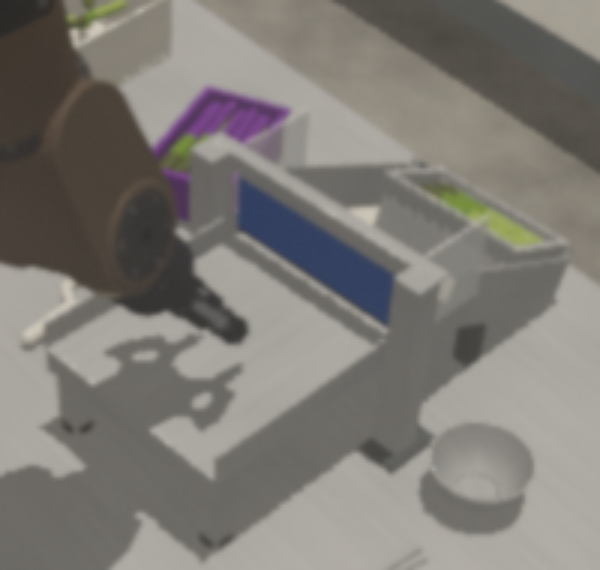

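Run:
```python
from bench import telemetry as t,imaging,workorder;import numpy as np,cv2
from h import *
p,d=imaging.read_camera("top")
def g(p):
    h=cv2.cvtColor(p,cv2.COLOR_BGR2HSV);m=(h[:,:,0]>30)&(h[:,:,0]<75)&(h[:,:,1]>90);m[:60]=0;m[105:]=0;m[:,:245]=0;m[:,330:]=0
    v,u=np.nonzero(m);return u.mean(),v.mean(),len(u)
print(g(np.load("top8.npz")["p"]),g(p))
c=px=np.array([[185,38],[360,28],[368,108],[186,124]])/3+[195,60]
m=onz("top",c,90).mean(0);D=m[:2]-[612,2.5];print("pan in chute (rim mid)",D@[.994,.107],D@[-.107,.994])
a=np.load("top0.npz")["p"].astype(int);e=np.abs(a-p).max(2)
for n,(u0,u1,v0,v1) in dict(peeler=(195,230,190,245),scissors=(350,385,195,265),bowl=(346,384,146,184)).items(): print(n,e[v0:v1,u0:u1].mean(),(e[v0:v1,u0:u1]>60).sum())
workorder.job_done()
```

```text
(np.float64(287.92142088266957), np.float64(85.17330462863293), 929) (np.float64(287.82510729613733), np.float64(85.22639484978541), 932)
pan in chute (rim mid) 227.79823179043768 -15.36451625976825
peeler 17.86961038961039 0
scissors 18.18204081632653 0
bowl 15.184903047091412 0
the job is handed in; nothing more can be done
```

The pan is down the white slide and at rest against the end stop, the flap hangs shut behind it, and I handed the job in at about 17.9 s. I only pushed the pan along. It was never gripped, lifted or tipped.

**How it went:** The jog has no tilt. I leaned the fingers forward about 39° by repeatedly asking for poses just beyond the arm's reach. With that lean the tips went under the header without touching it. The push took 1–3 N, the pan slid away on its own, and I then drew back.

**Last checks:**
- **Pan:** it did not move between two pictures, its mean shifting about 0.1 px.
- **Flap and gripper:** the flap is shut and the gripper is clear over the shelf. The wrist force is near zero, which is sensor noise.
- **Peeler, scissors and bowl:** none shows any change from the first picture.

**What did not fully agree:**
- **Joint 3:** it read 0.047–0.048 rad during the reach-limit moves, against a stated lower limit of 0.05. I could not tell whether that is sag, sensor error or a real breach.
- **Pan's rest position:** I measured the rim's middle about 228 mm beyond the portal. The origin is expected at about 207 mm, and a 25° tilt of the pan puts the rim about 27 mm farther on, so that fits. It lies about 15 mm right of the middle, though still inside the side walls.
- **Chute position:** my two estimates of where the chute stood differed by a few mm.

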